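# Set a casting against the work stop of a quick-release vise

## Task

Set up the casting that lies loose in the vise: push it along the bed until its end touches the work stop, and push the sliding jaw up so that the casting sits flush between both jaws, with its end still on the stop. Slide it with pushes of the fingers, flat on the bed all the way, never lifting it, and leave the spare castings, tools and mug on the bench where they are.

Things in the scene. Friction and masses are not known exactly. Their poses are not given: they have to be found in the camera images.
- vise: low cast-iron machine vise bolted to a timber board (320 x 170 x 22 mm) fixed to the bench. Origin: on the bench top under the vise. x runs along the vise from the sliding jaw (nearer the robot) to the fixed jaw (far), y along the jaws, to the left seen from the sliding jaw; all other parts are described in this frame
- bed_center (a point): point on the flat bed (62 mm above the bench, right over the vise's origin) on which the casting lies and the sliding jaw runs; bed from x = -125 to +75 mm, y = -55 to +55 mm, with a 24 mm wide slot along its middle. An end plate at x = -125 mm is lower than the bed
- fixed_jaw_face (a point): centre of the fixed jaw's upright grip face, 75 mm from the vise's origin along +x, 14 mm above the bed. Both jaws are 110 mm wide (y = -55 to +55 mm) and rise 28 mm above the bed (tops 90 mm above the bench); the fixed jaw is 35 mm thick
- sliding_jaw (a joint): travel in m of the sliding jaw toward the fixed jaw (+x): jaw opening = 90 mm minus this; it reads 0.056 when both jaws are up against the 34 mm wide casting. The quick-release nut is disengaged: the jaw slides by hand against about 3 N of dry friction (more with the casting ahead of it, and a brief knock of up to 20 N as it meets it) and stays where it is left
- jaw_back (a point): centre of the sliding jaw's flat upright back face (110 mm wide, 28 mm high), 76 mm above the bench, where it can be pushed to +x; the jaw is 45 mm thick, its grip face 45 mm further to +x. Behind it the bed is clear: the spindle runs below the bed's surface to a tommy bar beyond the end plate
- stop_tip (a point): centre of the flat tip, 14 mm wide, of the work stop: a fixed plain steel rod set to a different length each time, lying along y; the tip faces +y, 79 mm above the bench, 17 mm in front of the fixed jaw's face. A steel bracket (to y = -92 mm, thumbscrew top 104 mm above the bench) on the right (-y) end of the fixed jaw holds it
- casting: the work: a loose raw aluminium casting, about 0.36 kg, flat on the bed between the open jaws, askew and short of the stop. A bar 34 wide (its x), 130 long (its y), 34 mm high with flat sides and ends; on top a round bored boss (12 mm high) toward its stop end (-y) and a gate stub (10 mm high) near its free end. Origin: centre of the underside. When set, its axes match the vise's
- casting_stop_end (a point): centre of the casting's flat end face that must touch the work stop (65 mm along its -y from its origin, 17 mm above its underside)
- casting_free_end (a point): centre of the casting's other flat end face (65 mm along its +y, 17 mm above its underside); it sticks out at least 11 mm past the left (+y) ends of the jaws, even with the casting on the stop. Free room around it: what lies on the bench here is under 50 mm high
- spare_casting_a: spare casting, same shape as the one in the vise, lying on the bench to the left of the vise; origin at the centre of its underside. Leave alone
- spare_casting_b: second spare casting of the same shape, lying on the bench beyond the vise; origin at the centre of its underside. Leave alone
- file: flat hand file, about 275 mm long, 25 mm high, lying on the bench to the right of the vise. Leave alone
- scraper: deburring scraper like a screwdriver, about 170 mm long, lying on the bench to the left of the vise. Leave alone
- calliper: vernier calliper, 230 mm long, 12 mm high, lying on the bench to the right of the vise. Leave alone
- brush: bench brush lying on the left side of the bench. Leave alone
- mug: white mug, 80 mm wide, 90 mm high, standing on the right side of the bench. Leave alone
There are look-alikes about, which are no part of the job. What is shaped like the casting but pink, red or turquoise is not meant.

How it is judged:
By the outcome, as a careful person would: the job done as asked, in the order asked, and still so for the second after the job is handed in, with the robot touching nothing.
It also fails if it takes over 51 s, if anything falls off the work surface, if the arm or the gripper's body presses on something with over 40 N, if the wrist force passes 120 N, or if a joint passes its speed limit or range.

## Robot

A 6-joint arm with a two-finger parallel gripper is mounted at the origin on the work surface. World frame = base frame: x ahead of the robot, y to its left, z up, the work surface at z = 0. Lengths are in mm, angles in degrees, forces in N, time in s.
With the tool pointing down it reaches from about 300 to 850 mm from the base axis. Payload 4.2 kg.
Tool frame: the origin (TCP) lies on the centre line of the jaws, within the pads' length; the fingertips stand 14 mm ahead of it and the grasp point (between the pads) lies 5 mm behind it; z points along the fingers, y is the line along which they close (so a half turn about z gives the same grasp; the last joint's range is limited). The gripper opens to 91 mm and grips with 3 to 60 N. Pads are 32 mm wide; open, the fingers measure 118 mm over their backs; the gripper's body (76 mm by 178 mm) begins 60 mm behind the grasp point.
Start: joints at [70.015, 18.312, 89.639, -0, 72.044, -1.146], TCP at [185.674, 544.212, 227.976] pointing down, gripper open.
Joint ranges: [-177.97, 177.97], [-48.28, 115.42], [12.27, 149.76], [-77.06, 257.06], [2.81, 150.46], [-146.56, 146.56]. Speed limits (degrees/s): [147.25, 147.25, 180, 180, 180, 180].

## Interface

Orientations are given as [roll, pitch, yaw] about the fixed x, y, z axes, in that order (R = Rz(yaw) Ry(pitch) Rx(roll)).
In Python, from workcell import * gives the robot as it stands. The module is installed in compiled form; this text tells all that it offers.
- The arm moves only by the shell command python3 -m crank 'ROWS' [FORCE]. ROWS is JSON, a list of rows, each an object of numbers: "grip": the finger opening in m, from 0 to 0.0912; "x", "y", "z": the shift along the tool's x, y, z in m; "yaw": the turn about the tool's z in rad. In form: [{"grip": .., "x": .., "y": .., "z": .., "yaw": ..}, ...]. A call has exactly 5 rows; each row is the pose to reach, as a shift and turn from the pose commanded when the call began, along the tool's axes at that moment; what a row does not reach only later rows make up. A row lasts 1/12 s, in which the tool goes at most 41.7 mm and 7.16 degrees, less where a joint would pass 70% of its speed; a pose out of reach is approached as far as the arm can. A call with a gripper value outside its range is refused whole. The fingers move at their own pace and stop on an object; FORCE is the grip in N (left out, the last holds). Time passes only in rows, so rows that repeat a pose let the fingers close, or fill a call up. It gives the time, the measured TCP pose, the force, the opening and the grip force at its end, in the units of the state.
- state(): the state, without advancing time (a new reading comes with each control period).
- grab_frame(name): name is "side" or "top"; returns the picture (384x512x3 uint8, red, green, blue); there is no depth.
- camera_model(name): a dict with "intrinsics" (3x3 intrinsics, pixels), "R" (3x3) and "t" (3): a world point X has camera coordinates R X + t. Camera axes: x right, y down, z forward; pixel columns grow to the right and rows downward; lengths in mm; the calibration is good to about 2 mm. A picture is of the moment at which its call begins. camera_model takes no time and is no camera call.
- job_done(): hands the job in; it is judged then, once.
The state is a dict: "time_s": time; "qpos": joint angles; "qvel": joint speeds; "effort": joint torques, N m; "ee_pos": TCP position; "ee_rot": TCP orientation; "force": force on the tool from outside, world axes, zero at the start; "torque": the same for the moment, N m; "gripper_width": finger opening in mm; "gripper_force": force on a finger pad.
Only numpy, scipy, OpenCV 4.12 (cv2) and the standard library are available. Lean on these libraries where they do the work, as an engineer would, in place of code of your own. Each camera call takes 0.05 s, during which the arm holds its last target. There are 200 camera calls.

## Working session

There is one attempt and no reset: what is moved stays moved. The work goes in short steps, Python scripts to look and compute and a shell command to move; the robot and the scene stay as the last step left them, time stands still between calls to the robot, and variables do not carry over. Pictures are saved under pics/ and viewed, at most 10 in all, crops included, and the job is handed in when it is done.

```bash
mkdir -p pics
python3 - <<'E'
from workcell import *
import cv2, numpy as np
for n in ("side","top"):
    f=grab_frame(n); cv2.imwrite(f"pics/{n}0.png",cv2.resize(f[:,:,::-1],(768,576),interpolation=cv2.INTER_CUBIC)); np.save(f"{n}0.npy",f)
    c=camera_model(n); R=np.array(c["R"]);t=np.array(c["t"]);print(n,np.round(c["intrinsics"],1).tolist(),np.round(R,3).tolist(),np.round(-R.T@t))
s=state();print(s["time_s"],s["ee_pos"],s["ee_rot"],s["force"])
E
```

```text
side [[365.4, 0.0, 259.1], [0.0, 365.4, 195.3], [0.0, 0.0, 1.0]] [[0.999, -0.047, 0.005], [-0.023, -0.576, -0.817], [0.042, 0.816, -0.577]] [  535. -1003.   797.]
top [[412.1, 0.0, 260.4], [0.0, 412.1, 190.6], [0.0, 0.0, 1.0]] [[0.011, -1.0, 0.001], [-0.988, -0.011, -0.156], [0.156, 0.001, -0.988]] [ 419.  -20. 1208.]
0.1 [185.54079032 543.79075259 227.17409251] [-1.79906223e+02 -1.57479878e-03  1.61158395e+02] [-0.25162853 -0.77828751 -0.56700826]
```

View pics/top0.png

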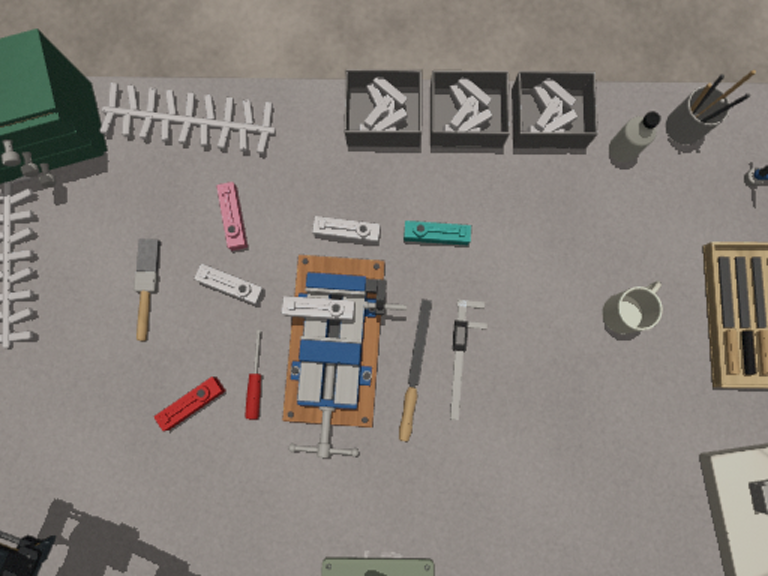

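View pics/side0.png

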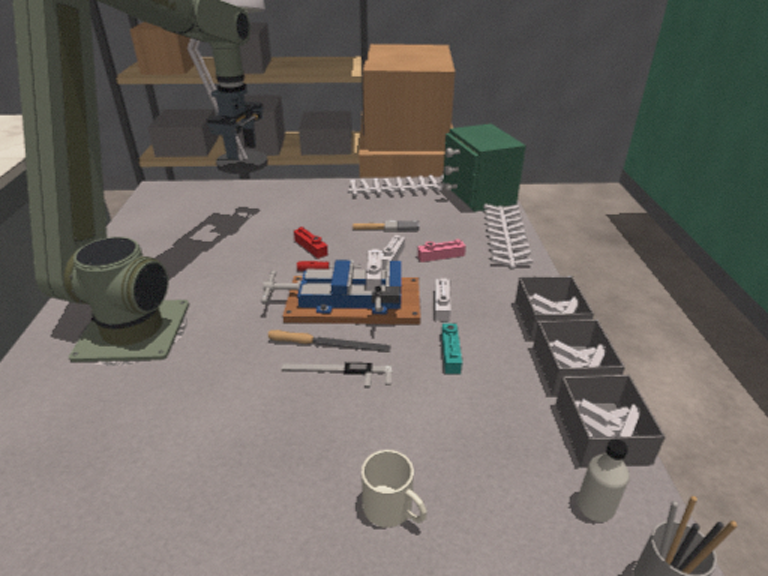

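Top view (768x576 pixels): the casting in the vise is at (318,307). It could be confused with the white spares at (228,284) and (346,230), pink (231,215), turquoise (437,232) or red (188,403). I choose the white one at (318,307), because it lies between the blue jaws at (335,282) and (330,352). The side view shows it at (375,270). Next I check it in a close crop and take the coarse measurements.

```bash
cat > h.py <<'E'
from workcell import *
import numpy as np, cv2
def ray(n,u,z):
    c=camera_model(n);K=np.array(c["intrinsics"]);R=np.array(c["R"]);t=np.array(c["t"])
    o=-R.T@t; d=R.T@np.linalg.inv(K)@np.array([u[0],u[1],1.]); return o+d*(z-o[2])/d[2]
def crop(f,name,c0,c1,r0,r1,k):
    g=cv2.resize(f[r0:r1,c0:c1,::-1],None,fx=k,fy=k,interpolation=cv2.INTER_CUBIC)
    for c in range(-(-c0//10)*10,c1,10): cv2.putText(g,str(c),(int((c-c0+.5)*k),10),0,.35,(0,255,255)); cv2.line(g,(int((c-c0+.5)*k),12),(int((c-c0+.5)*k),20),(0,255,255))
    for r in range(-(-r0//10)*10,r1,10): cv2.putText(g,str(r),(0,int((r-r0+.5)*k)),0,.35,(0,255,255)); cv2.line(g,(24,int((r-r0+.5)*k)),(32,int((r-r0+.5)*k)),(0,255,255))
    cv2.imwrite(name,g)
E
python3 - <<'E'
from h import *
f=np.load("top0.npy"); crop(f,"pics/crop0.png",180,280,165,240,8)
hsv=cv2.cvtColor(f,cv2.COLOR_RGB2HSV)
def rects(m,amin,z,lab):
    for c in cv2.findContours(m,cv2.RETR_EXTERNAL,cv2.CHAIN_APPROX_NONE)[0]:
        if cv2.contourArea(c)<amin: continue
        b=cv2.boxPoints(cv2.minAreaRect(c)); print(lab,cv2.contourArea(c),b.round(1).tolist(),[ray("top",p,z)[:2].round(1).tolist() for p in b])
roi=np.zeros(f.shape[:2],np.uint8); roi[165:290,180:270]=1
bl=cv2.inRange(hsv,(100,120,40),(125,255,255))*roi; rects(bl,60,90,"blue")
wd=cv2.inRange(hsv,(5,90,60),(20,255,255))*roi; wd=cv2.morphologyEx(wd,cv2.MORPH_CLOSE,np.ones((41,41))); rects(wd,500,22,"wood")
wh=cv2.inRange(hsv,(0,0,190),(180,40,255))*roi; rects(wh,100,96,"white")
E
```

```text
blue 511.5 [[195.0, 227.0], [240.0, 227.0], [240.0, 244.0], [195.0, 244.0]] [[493.3, 157.2], [494.7, 35.4], [449.0, 34.6], [447.7, 155.6]]
blue 317.0 [[203.8000030517578, 190.89999389648438], [204.5, 181.6999969482422], [243.39999389648438, 184.5], [242.6999969482422, 193.6999969482422]] [[592.4, 136.6], [618.2, 135.7], [611.6, 28.3], [585.9, 29.6]]
wood 6727.0 [[187.6999969482422, 281.3999938964844], [198.8000030517578, 167.89999389648438], [280.0, 175.8000030517578], [269.0, 289.29998779296875]] [[344.9, 183.1], [671.2, 163.1], [650.2, -75.7], [325.6, -45.8]]
white 435.5 [[187.8000030517578, 208.89999389648438], [188.39999389648438, 197.5], [235.10000610351562, 200.10000610351562], [234.5, 211.5]] [[541.8, 177.6], [572.8, 177.1], [567.1, 49.8], [536.1, 50.9]]
```

View pics/crop0.png

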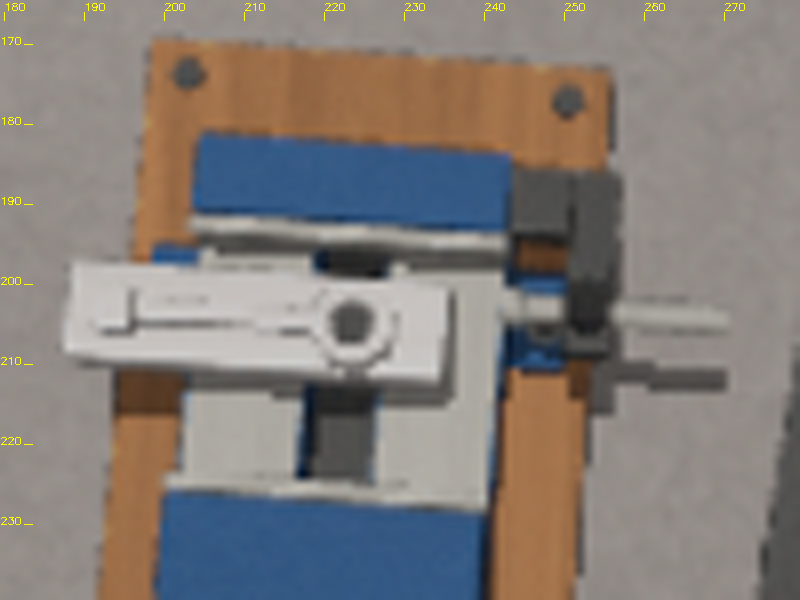

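The crop confirms the choice: a white bar between the jaws, boss at (222,205) toward the stop rod, whose tip is at about (241,203), and gate stub at (195,204). Now for sub-pixel edges.

```bash
cat >> h.py <<'E'
def edge(f,chan,axis,span,win,slope=0,sign=0):
    """axis 'r': for cols in span find row edge in win (row at span centre, following slope); returns 2 px points"""
    g=cv2.GaussianBlur(f[:,:,chan].astype(np.float32),(0,0),.6); P=[]
    m=(span[0]+span[1])/2
    for a in range(span[0],span[1]+1):
        s=np.arange(win[0],win[1]+.01,.1)+slope*(a-m)
        v=cv2.remap(g,*( (np.full(s.size,a,np.float32),s.astype(np.float32)) if axis=='r' else (s.astype(np.float32),np.full(s.size,a,np.float32))),cv2.INTER_CUBIC).ravel()
        d=np.gradient(v); d=abs(d) if sign==0 else np.maximum(sign*d,0)
        P.append((a,s[d.argmax()]))
    P=np.array(P); k=np.polyfit(*P.T,1)
    for _ in range(3):
        e=abs(np.polyval(k,P[:,0])-P[:,1]); q=P[e<max(.35,1.5*np.median(e))]; k=np.polyfit(*q.T,1)
    ends=[(a,np.polyval(k,a)) for a in span]
    return [p if axis=='r' else p[::-1] for p in ends], len(q)/len(P)
E
cat > m.py <<'E'
from h import *
f=np.load("top0.npy")
def show(l,z,*a,**k):
    e,n=edge(f,*a,**k); W=np.array([ray("top",p,z)[:2] for p in e]); d=W[1]-W[0]
    print(l,np.round(e,2).tolist(),W.round(1).tolist(),"ang",np.degrees(np.arctan2(d[1],d[0])).round(2),round(n,2)); return W
show("boardL",22,2,'c',(175,190),(194,201),slope=-.09)
show("boardL2",22,2,'c',(220,275),(186,196),slope=-.09)
show("boardFar",22,2,'r',(202,252),(168,174),slope=.06)
show("fixBack",90,0,'r',(206,240),(180,185.5),slope=.06,sign=-1)
show("fixL",90,0,'c',(183,189),(201,206),sign=-1)
show("fixR",90,2,'c',(184,191),(240,245),slope=-.09)
show("slideFrontTop",90,0,'r',(203,236),(223.5,228),slope=.06)
show("slideBack",90,0,'r',(203,236),(238,248),slope=.06)
show("slideL",90,0,'c',(230,240),(196,202),slope=-.09)
show("castFar",96,2,'r',(190,232),(196,201),slope=.05,sign=1)
show("castNear",96,2,'r',(190,232),(208,213),slope=.05,sign=-1)
show("castFree",96,2,'c',(199,207),(185,191),slope=-.05,sign=1)
show("castStop",96,2,'c',(202,210),(232,238),slope=-.05,sign=-1)
show("tip",79,0,'c',(202,204),(238,245),sign=1)
g=np.load("side0.npy"); crop(g,"pics/crops.png",180,290,160,220,7)
E
python3 m.py
```

```text
boardL [[197.85, 175.0], [196.49, 190.0]] [[650.0, 165.1], [605.5, 167.5]] ang 176.88 0.75
boardL2 [[193.51, 220.0], [188.06, 275.0]] [[517.9, 173.0], [362.5, 182.8]] ang 176.42 0.84
boardFar [[202.0, 169.47], [252.0, 172.96]] [[666.6, 153.5], [657.8, 6.5]] ang -93.43 0.92
fixBack [[206.0, 180.96], [240.0, 183.38]] [[620.3, 131.5], [614.5, 37.7]] ang -93.51 0.94
fixL [[204.02, 183.0], [203.35, 189.0]] [[614.5, 136.7], [597.8, 138.0]] ang 175.61 1.0
fixR [[243.41, 184.0], [242.69, 191.0]] [[612.9, 28.3], [593.4, 29.9]] ang 175.25 1.0
slideFrontTop [[203.0, 225.73], [236.0, 228.09]] [[497.0, 135.7], [491.6, 46.2]] ang -93.45 0.79
slideBack [[203.0, 241.18], [236.0, 244.02]] [[455.4, 134.3], [448.8, 45.3]] ang -94.25 0.62
slideL [[199.29, 230.0], [198.8, 240.0]] [[485.4, 145.4], [458.5, 145.8]] ang 179.13 1.0
castFar [[190.0, 196.38], [232.0, 198.53]] [[576.0, 172.9], [571.4, 58.3]] ang -92.33 1.0
castNear [[190.0, 209.15], [232.0, 212.08]] [[541.1, 171.6], [534.4, 57.5]] ang -93.38 0.77
castFree [[188.54, 199.0], [187.11, 207.0]] [[568.8, 176.6], [546.8, 179.6]] ang 172.12 1.0
castStop [[235.55, 202.0], [234.63, 210.0]] [[562.0, 48.5], [540.1, 50.5]] ang 174.65 1.0
tip [[238.0, 202.0], [238.0, 204.0]] [[564.2, 42.8], [558.7, 42.7]] ang -178.89 0.67
```

View pics/crops.png

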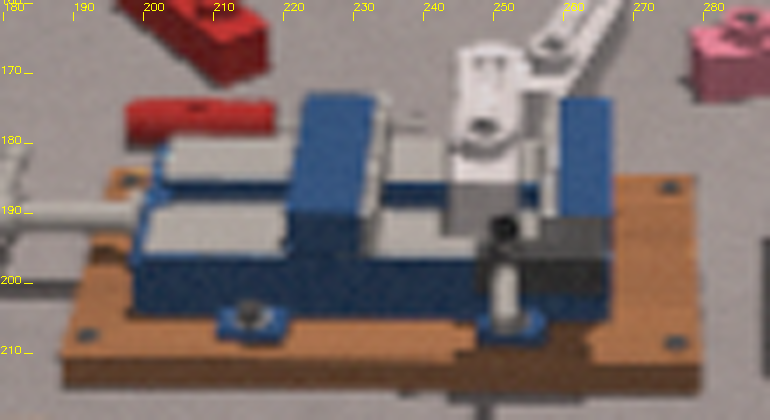

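The side crop shows the casting at (250,180) flat on the bed, with the bracket and thumbscrew at (252,192). The sizes check out: casting length 129 mm, jaw width about 108 mm, opening about 88 mm. The measured poses:

| Item | Measured pose |
|---|---|
| Vise yaw | −3.5° |
| Vise origin | about (507.5, 89.3) |
| Casting yaw | −2.3° |
| Casting free end | about (559.6, 178.4) |
| Stop tip | about 16 mm short of the casting |

Next I move to the left of the free end with the fingers closed.

```bash
python3 -m crank '[{"grip":0,"x":-0.467,"y":-0.196,"z":0,"yaw":0},{"grip":0,"x":-0.467,"y":-0.196,"z":0,"yaw":0},{"grip":0,"x":-0.467,"y":-0.196,"z":0,"yaw":0},{"grip":0,"x":-0.467,"y":-0.196,"z":0,"yaw":0},{"grip":0,"x":-0.467,"y":-0.196,"z":0,"yaw":0}]' 20
```

```text
time_s: 0.52
ee_pos: [342.3, 404.3, 227.6]
ee_rot: [-180.0, -0.0, 161.2]
force: [0.2, -0.0, 0.4]
gripper_width: 60.3
gripper_force: 0.0
```

```bash
python3 -m crank '[{"grip":0,"x":-0.274,"y":-0.115,"z":0,"yaw":0},{"grip":0,"x":-0.274,"y":-0.115,"z":0,"yaw":0},{"grip":0,"x":-0.274,"y":-0.115,"z":0,"yaw":0},{"grip":0,"x":-0.274,"y":-0.115,"z":0,"yaw":0},{"grip":0,"x":-0.274,"y":-0.115,"z":0,"yaw":0}]'; python3 -m crank '[{"grip":0,"x":-0.066,"y":-0.028,"z":0,"yaw":-0.268},{"grip":0,"x":-0.066,"y":-0.028,"z":0,"yaw":-0.268},{"grip":0,"x":-0.066,"y":-0.028,"z":0.05,"yaw":-0.268},{"grip":0,"x":-0.066,"y":-0.028,"z":0.09,"yaw":-0.268},{"grip":0,"x":-0.066,"y":-0.028,"z":0.11,"yaw":-0.268}]'
```

```text
time_s: 0.93
ee_pos: [498.3, 265.7, 227.7]
ee_rot: [-180.0, -0.0, 161.2]
force: [0.2, 0.7, -0.7]
gripper_width: 27.4
gripper_force: 0.0
time_s: 1.35
ee_pos: [549.3, 218.1, 114.2]
ee_rot: [-179.9, -0.3, 176.4]
force: [-0.6, -0.1, -0.9]
gripper_width: 0.5
gripper_force: 0.0
```

```bash
python3 -m crank '[{"grip":0,"x":-0.0135,"y":0,"z":0.018,"yaw":0},{"grip":0,"x":-0.0135,"y":0,"z":0.036,"yaw":0},{"grip":0,"x":-0.0135,"y":0,"z":0.036,"yaw":0},{"grip":0,"x":-0.0135,"y":-0.003,"z":0.036,"yaw":0},{"grip":0,"x":-0.0135,"y":-0.003,"z":0.036,"yaw":0}]'
python3 - <<'E'
from h import *
f=grab_frame("top"); crop(f,"pics/t1.png",160,260,165,240,8); np.save("top1.npy",f)
s=state(); print(s["ee_pos"],s["ee_rot"],s["gripper_width"])
V=np.array([507.5,89.3]);a=np.radians(-3.5);d=s["ee_pos"][:2]-V;print("vise",d@[np.cos(a),np.sin(a)],d@[-np.sin(a),np.cos(a)])
E
```

```text
time_s: 1.77
ee_pos: [564.1, 215.7, 82.8]
ee_rot: [180.0, 0.0, 176.5]
force: [-0.9, 0.4, 0.5]
gripper_width: 0.4
gripper_force: 0.0
[564.43218057 216.01290476  83.28387972] [1.79951679e+02 1.04380078e-01 1.76512246e+02] 0.4694078185564708
vise 49.09035280445118 129.95218612470384
```

View pics/t1.png

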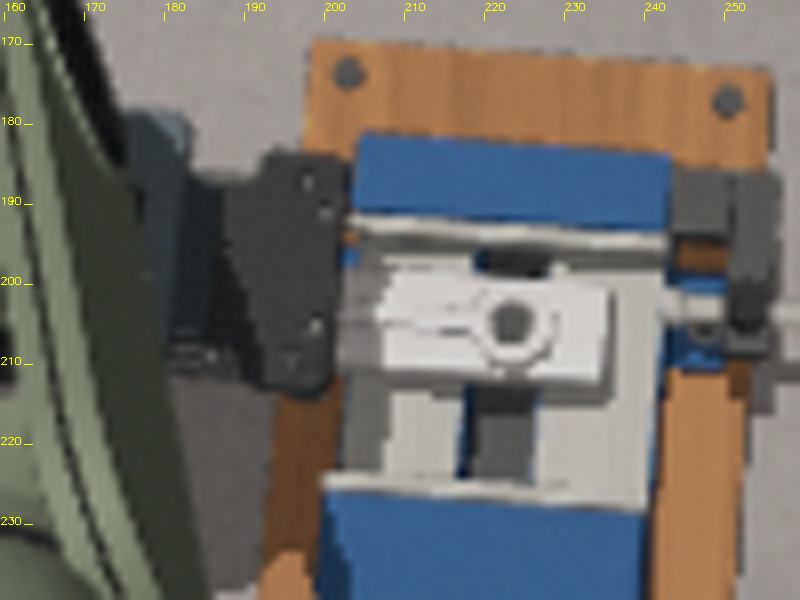

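The pictures shows the gripper left of the casting's free end at (200,204), aligned with it, and nothing has moved. Approaching to contact.

```bash
python3 -m crank '[{"grip":0,"x":-0.001,"y":-0.006,"z":0.001,"yaw":0},{"grip":0,"x":-0.001,"y":-0.012,"z":0.002,"yaw":0},{"grip":0,"x":-0.001,"y":-0.016,"z":0.002,"yaw":0},{"grip":0,"x":-0.001,"y":-0.018,"z":0.002,"yaw":0},{"grip":0,"x":-0.001,"y":-0.020,"z":0.002,"yaw":0}]';  python3 -m crank '[{"grip":0,"x":0,"y":-0.002,"z":0,"yaw":0},{"grip":0,"x":0,"y":-0.004,"z":0,"yaw":0},{"grip":0,"x":0,"y":-0.006,"z":0,"yaw":0},{"grip":0,"x":0,"y":-0.008,"z":0,"yaw":0},{"grip":0,"x":0,"y":-0.010,"z":0,"yaw":0}]'
```

```text
time_s: 2.23
ee_pos: [563.8, 195.4, 80.3]
ee_rot: [180.0, 0.0, 176.5]
force: [-0.2, 1.0, 0.5]
gripper_width: 0.8
gripper_force: 0.0
time_s: 2.65
ee_pos: [563.2, 186.2, 80.0]
ee_rot: [180.0, 0.0, 176.5]
force: [0.6, 2.9, -0.0]
gripper_width: 0.2
gripper_force: 0.8
```

```bash
python3 -m crank '[{"grip":0,"x":0,"y":-0.001,"z":0,"yaw":0},{"grip":0,"x":0,"y":-0.002,"z":0,"yaw":0},{"grip":0,"x":0,"y":-0.003,"z":0,"yaw":0},{"grip":0,"x":0,"y":-0.004,"z":0,"yaw":0},{"grip":0,"x":0,"y":-0.005,"z":0,"yaw":0}]';  python3 - <<'E'
from h import *
f=grab_frame("top"); crop(f,"pics/t2.png",190,260,180,230,11); np.save("top2.npy",f)
E
```

```text
time_s: 3.07
ee_pos: [562.8, 181.0, 79.9]
ee_rot: [180.0, 0.0, 176.5]
force: [0.2, 1.3, -0.7]
gripper_width: 0.5
gripper_force: 0.8
```

View pics/t2.png

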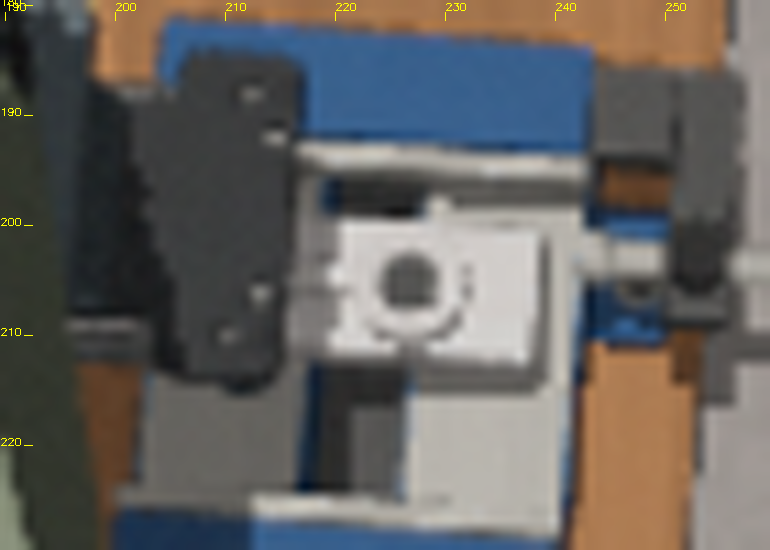

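The casting has slid about 8 mm. Its stop end is at (238,205) and the rod tip is at about (242,203), so roughly 7 mm remain.

```bash
python3 -m crank '[{"grip":0,"x":0,"y":-0.001,"z":0,"yaw":0},{"grip":0,"x":0,"y":-0.002,"z":0,"yaw":0},{"grip":0,"x":0,"y":-0.003,"z":0,"yaw":0},{"grip":0,"x":0,"y":-0.004,"z":0,"yaw":0},{"grip":0,"x":0,"y":-0.005,"z":0,"yaw":0}]';  python3 -m crank '[{"grip":0,"x":0,"y":-0.0005,"z":0,"yaw":0},{"grip":0,"x":0,"y":-0.001,"z":0,"yaw":0},{"grip":0,"x":0,"y":-0.0015,"z":0,"yaw":0},{"grip":0,"x":0,"y":-0.002,"z":0,"yaw":0},{"grip":0,"x":0,"y":-0.0025,"z":0,"yaw":0}]'
```

```text
time_s: 3.53
ee_pos: [562.5, 175.9, 80.0]
ee_rot: [180.0, 0.0, 176.5]
force: [0.5, 1.8, -0.4]
gripper_width: 0.5
gripper_force: 0.9
time_s: 3.95
ee_pos: [562.3, 173.4, 80.0]
ee_rot: [180.0, -0.0, 176.5]
force: [0.5, 1.6, -0.1]
gripper_width: 0.9
gripper_force: 0.9
```

```bash
for i in 1; do python3 -m crank '[{"grip":0,"x":0,"y":-0.0004,"z":0,"yaw":0},{"grip":0,"x":0,"y":-0.0008,"z":0,"yaw":0},{"grip":0,"x":0,"y":-0.0012,"z":0,"yaw":0},{"grip":0,"x":0,"y":-0.0016,"z":0,"yaw":0},{"grip":0,"x":0,"y":-0.002,"z":0,"yaw":0}]'; done
python3 - <<'E'
from h import *
f=grab_frame("top"); np.save("top3.npy",f)
for z,l,a,k in ((96,"castStop",(2,'c',(202,210),(234,243)),dict(slope=-.05,sign=-1)),(96,"castFar",(2,'r',(222,235),(196,202)),dict(slope=.05,sign=1))):
    e,n=edge(f,*a,**k); print(l,np.round(e,1).tolist(),[ray("top",p,z)[:2].round(1) for p in e],n)
print(f[203,234:250].tolist())
E
```

```text
time_s: 4.37
ee_pos: [562.3, 171.7, 80.0]
ee_rot: [180.0, 0.0, 176.5]
force: [-0.1, 3.2, -0.9]
gripper_width: 0.9
gripper_force: 1.7
castStop [[241.4, 202.0], [241.6, 210.0]] [array([562.1,  32.5]), array([540.3,  31.8])] 0.8888888888888888
castFar [[222.0, 199.9], [235.0, 198.5]] [array([567.3,  85.5]), array([571.7,  50.2])] 0.7857142857142857
[[202, 197, 194], [184, 179, 176], [208, 203, 200], [209, 205, 201], [209, 204, 202], [208, 204, 201], [208, 204, 201], [203, 200, 196], [156, 151, 149], [178, 175, 168], [176, 173, 165], [153, 150, 143], [175, 172, 165], [180, 177, 171], [181, 177, 170], [175, 172, 165]]
```

```bash
python3 -m crank '[{"grip":0,"x":0,"y":-0.0003,"z":0,"yaw":0},{"grip":0,"x":0,"y":-0.0006,"z":0,"yaw":0},{"grip":0,"x":0,"y":-0.0009,"z":0,"yaw":0},{"grip":0,"x":0,"y":-0.0012,"z":0,"yaw":0},{"grip":0,"x":0,"y":-0.0015,"z":0,"yaw":0}]'
python3 - <<'E'
from h import *
f=grab_frame("top"); np.save("top4.npy",f); crop(f,"pics/t4.png",200,260,180,225,12)
E
```

```text
time_s: 4.83
ee_pos: [562.3, 171.6, 80.1]
ee_rot: [179.8, 0.0, 176.5]
force: [-0.8, 8.3, -0.0]
gripper_width: 0.3
gripper_force: 4.2
```

View pics/t4.png

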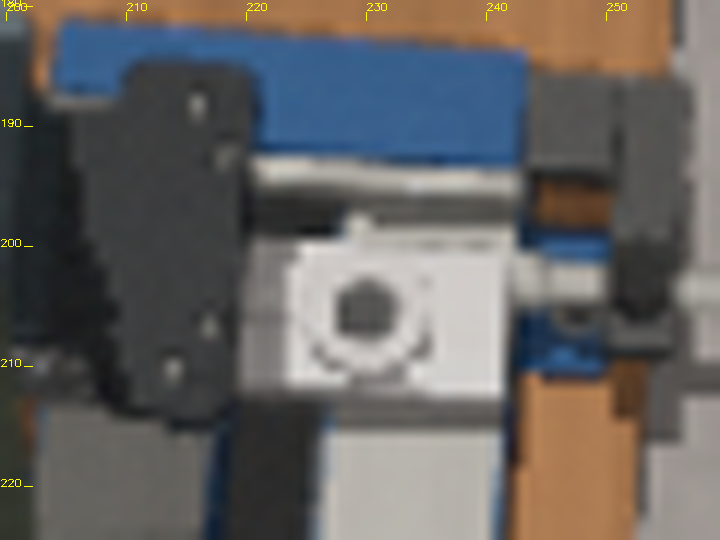

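The casting's end meets the rod at (241.5,203). The force rose to 8 N with no further motion, so it is on the stop. I back off, lift, and go behind the sliding jaw.

```bash
python3 -m crank '[{"grip":0,"x":0,"y":0.005,"z":0,"yaw":0},{"grip":0,"x":0,"y":0.020,"z":0,"yaw":0},{"grip":0,"x":0,"y":0.020,"z":-0.03,"yaw":0},{"grip":0,"x":0,"y":0.020,"z":-0.06,"yaw":0},{"grip":0,"x":0,"y":0.020,"z":-0.06,"yaw":0}]'; python3 -m crank '[{"grip":0,"x":0.04,"y":-0.03,"z":0,"yaw":0},{"grip":0,"x":0.07,"y":-0.055,"z":0,"yaw":0},{"grip":0,"x":0.10,"y":-0.08,"z":0,"yaw":0},{"grip":0,"x":0.13,"y":-0.104,"z":0,"yaw":0},{"grip":0,"x":0.141,"y":-0.104,"z":0,"yaw":0}]'
python3 - <<'E'
from h import *
f=grab_frame("top"); np.save("top5.npy",f); print(state()["ee_pos"])
for z,l,a,k in ((96,"castStop",(2,'c',(202,210),(236,243)),dict(slope=-.05,sign=-1)),(96,"castFar",(2,'r',(205,235),(196,202)),dict(slope=.05,sign=1)),(96,"castFree",(2,'c',(202,208),(190,198)),dict(sign=1))):
    e,n=edge(f,*a,**k); print(l,np.round(e,1).tolist(),[ray("top",p,z)[:2].round(1) for p in e],n)
E
```

```text
time_s: 5.3
ee_pos: [566.7, 191.5, 145.5]
ee_rot: [179.8, 0.6, 176.6]
force: [1.5, 0.3, 0.3]
gripper_width: 0.5
gripper_force: 0.0
time_s: 5.72
ee_pos: [410.2, 91.7, 139.0]
ee_rot: [-179.8, -0.4, 176.4]
force: [-0.3, 0.7, -0.3]
gripper_width: 0.3
gripper_force: 0.0
[410.73312043  93.1074414  139.45077961]
castStop [[241.4, 202.0], [241.5, 210.0]] [array([562.1,  32.6]), array([540.3,  31.8])] 0.8888888888888888
castFar [[205.0, 195.7], [235.0, 198.9]] [array([578.3, 132.1]), array([570.5,  50.2])] 0.6129032258064516
castFree [[194.2, 202.0], [194.2, 208.0]] [array([560.7, 160.8]), array([544.3, 160.3])] 1.0
```

```bash
python3 -m crank '[{"grip":0,"x":0,"y":0,"z":0.02,"yaw":0},{"grip":0,"x":0,"y":0,"z":0.04,"yaw":0},{"grip":0,"x":0,"y":0,"z":0.055,"yaw":0},{"grip":0,"x":0,"y":0,"z":0.059,"yaw":0},{"grip":0,"x":0,"y":0,"z":0.059,"yaw":0}]'; python3 -m crank '[{"grip":0,"x":-0.002,"y":0,"z":0,"yaw":0},{"grip":0,"x":-0.004,"y":0,"z":0,"yaw":0},{"grip":0,"x":-0.006,"y":0,"z":0,"yaw":0},{"grip":0,"x":-0.008,"y":0,"z":0,"yaw":0},{"grip":0,"x":-0.010,"y":0,"z":0,"yaw":0}]'
```

```text
time_s: 6.18
ee_pos: [416.5, 95.1, 80.1]
ee_rot: [-180.0, -0.1, 176.6]
force: [0.1, -0.2, -0.2]
gripper_width: 0.6
gripper_force: 0.0
time_s: 6.6
ee_pos: [427.0, 94.1, 81.4]
ee_rot: [180.0, 0.1, 176.5]
force: [0.3, -0.1, 0.2]
gripper_width: 0.4
gripper_force: 0.0
```

```bash
python3 -m crank '[{"grip":0,"x":-0.0015,"y":0,"z":0.001,"yaw":0},{"grip":0,"x":-0.003,"y":0,"z":0.001,"yaw":0},{"grip":0,"x":-0.0045,"y":0,"z":0.001,"yaw":0},{"grip":0,"x":-0.006,"y":0,"z":0.001,"yaw":0},{"grip":0,"x":-0.0075,"y":0,"z":0.001,"yaw":0}]';python3 -m crank '[{"grip":0,"x":-0.002,"y":0,"z":0,"yaw":0},{"grip":0,"x":-0.004,"y":0,"z":0,"yaw":0},{"grip":0,"x":-0.006,"y":0,"z":0,"yaw":0},{"grip":0,"x":-0.008,"y":0,"z":0,"yaw":0},{"grip":0,"x":-0.010,"y":0,"z":0,"yaw":0}]'
```

```text
time_s: 7.02
ee_pos: [433.9, 93.6, 79.9]
ee_rot: [180.0, -0.0, 176.5]
force: [0.1, 0.5, 0.2]
gripper_width: 0.3
gripper_force: 0.0
time_s: 7.43
ee_pos: [442.9, 93.0, 79.7]
ee_rot: [-180.0, -0.1, 176.5]
force: [-2.5, 0.6, 1.1]
gripper_width: 0.4
gripper_force: 1.6
```

```bash
python3 -m crank '[{"grip":0,"x":-0.002,"y":0,"z":0,"yaw":0},{"grip":0,"x":-0.004,"y":0,"z":0,"yaw":0},{"grip":0,"x":-0.006,"y":0,"z":0,"yaw":0},{"grip":0,"x":-0.008,"y":0,"z":0,"yaw":0},{"grip":0,"x":-0.010,"y":0,"z":0,"yaw":0}]';python3 -m crank '[{"grip":0,"x":-0.002,"y":0,"z":0,"yaw":0},{"grip":0,"x":-0.004,"y":0,"z":0,"yaw":0},{"grip":0,"x":-0.006,"y":0,"z":0,"yaw":0},{"grip":0,"x":-0.008,"y":0,"z":0,"yaw":0},{"grip":0,"x":-0.010,"y":0,"z":0,"yaw":0}]'
```

```text
time_s: 7.85
ee_pos: [453.6, 92.3, 79.7]
ee_rot: [-180.0, -0.0, 176.5]
force: [-3.0, 0.4, -0.5]
gripper_width: 0.7
gripper_force: 1.5
time_s: 8.27
ee_pos: [463.7, 91.7, 79.7]
ee_rot: [-180.0, -0.0, 176.5]
force: [-2.9, 0.6, -1.1]
gripper_width: 0.4
gripper_force: 1.5
```

Run:
```python
from h import *
f=grab_frame("top"); np.save("top6.npy",f); crop(f,"pics/t6.png",185,260,180,240,10)
```

```text
(no output)
```

View pics/t6.png

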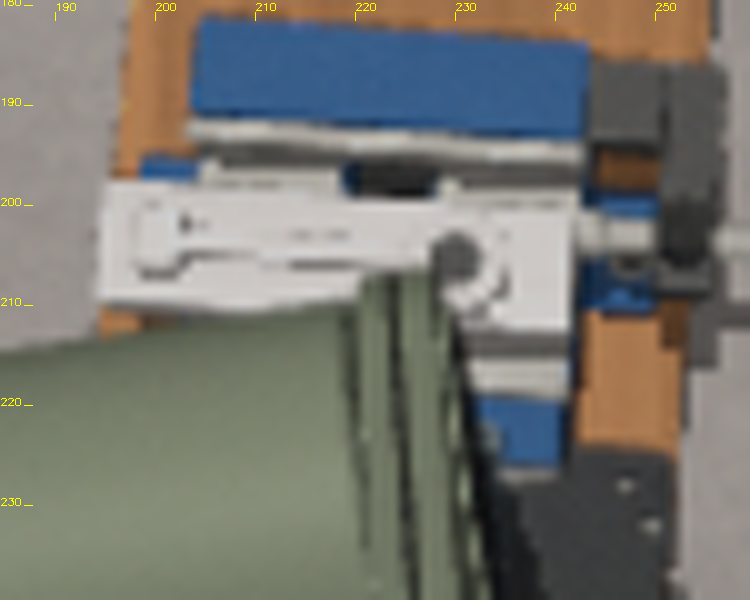

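Jaw front is at (236,216), the casting's near edge at (236,213), and the casting is still on the stop at (241,203). About 10 mm of gap remains, then about 10 mm with the casting, so I slow down.

```bash
python3 -m crank '[{"grip":0,"x":-0.001,"y":0,"z":0,"yaw":0},{"grip":0,"x":-0.002,"y":0,"z":0,"yaw":0},{"grip":0,"x":-0.003,"y":0,"z":0,"yaw":0},{"grip":0,"x":-0.004,"y":0,"z":0,"yaw":0},{"grip":0,"x":-0.005,"y":0,"z":0,"yaw":0}]';python3 -m crank '[{"grip":0,"x":-0.0006,"y":0,"z":0,"yaw":0},{"grip":0,"x":-0.0012,"y":0,"z":0,"yaw":0},{"grip":0,"x":-0.0018,"y":0,"z":0,"yaw":0},{"grip":0,"x":-0.0024,"y":0,"z":0,"yaw":0},{"grip":0,"x":-0.003,"y":0,"z":0,"yaw":0}]'
```

```text
time_s: 8.73
ee_pos: [468.6, 91.4, 79.9]
ee_rot: [-180.0, -0.0, 176.5]
force: [-2.5, -0.1, -2.2]
gripper_width: 0.4
gripper_force: 1.5
time_s: 9.15
ee_pos: [471.7, 91.3, 79.9]
ee_rot: [-180.0, -0.0, 176.5]
force: [-2.0, -0.7, -2.7]
gripper_width: 0.5
gripper_force: 1.5
```

```bash
python3 -m crank '[{"grip":0,"x":-0.0006,"y":0,"z":0,"yaw":0},{"grip":0,"x":-0.0012,"y":0,"z":0,"yaw":0},{"grip":0,"x":-0.0018,"y":0,"z":0,"yaw":0},{"grip":0,"x":-0.0024,"y":0,"z":0,"yaw":0},{"grip":0,"x":-0.003,"y":0,"z":0,"yaw":0}]';python3 -m crank '[{"grip":0,"x":-0.0006,"y":0,"z":0,"yaw":0},{"grip":0,"x":-0.0012,"y":0,"z":0,"yaw":0},{"grip":0,"x":-0.0018,"y":0,"z":0,"yaw":0},{"grip":0,"x":-0.0024,"y":0,"z":0,"yaw":0},{"grip":0,"x":-0.003,"y":0,"z":0,"yaw":0}]'
```

```text
time_s: 9.57
ee_pos: [474.3, 91.1, 80.0]
ee_rot: [180.0, -0.1, 176.5]
force: [-5.8, 0.2, 1.6]
gripper_width: 0.4
gripper_force: 2.7
time_s: 9.98
ee_pos: [476.8, 91.0, 80.0]
ee_rot: [-180.0, -0.1, 176.5]
force: [-5.0, 0.4, 0.3]
gripper_width: 0.4
gripper_force: 2.8
```

```bash
python3 -m crank '[{"grip":0,"x":-0.0006,"y":0,"z":0,"yaw":0},{"grip":0,"x":-0.0012,"y":0,"z":0,"yaw":0},{"grip":0,"x":-0.0018,"y":0,"z":0,"yaw":0},{"grip":0,"x":-0.0024,"y":0,"z":0,"yaw":0},{"grip":0,"x":-0.003,"y":0,"z":0,"yaw":0}]'
python3 - <<'E'
from h import *
f=grab_frame("top"); np.save("top7.npy",f)
for z,l,a,k in ((96,"castStop",(2,'c',(202,209),(236,244)),dict(slope=-.05,sign=-1)),(96,"castFar",(2,'r',(208,238),(193,201)),dict(slope=.05,sign=1)),(96,"castFree",(2,'c',(199,206),(190,198)),dict(sign=1))):
    e,n=edge(f,*a,**k); print(l,np.round(e,1).tolist(),[ray("top",p,z)[:2].round(1) for p in e],n)
E
```

```text
time_s: 10.4
ee_pos: [479.8, 90.8, 80.0]
ee_rot: [-180.0, -0.1, 176.5]
force: [-5.4, 0.4, 0.5]
gripper_width: 0.5
gripper_force: 2.8
castStop [[241.4, 202.0], [241.8, 209.0]] [array([562.1,  32.6]), array([543. ,  31.3])] 1.0
castFar [[208.0, 196.2], [238.0, 198.3]] [array([577.1, 123.9]), array([572.3,  42. ])] 1.0
castFree [[194.7, 199.0], [194.1, 206.0]] [array([569. , 159.9]), array([549.8, 160.8])] 0.875
```

```bash
python3 -m crank '[{"grip":0,"x":-0.0005,"y":0,"z":0,"yaw":0},{"grip":0,"x":-0.001,"y":0,"z":0,"yaw":0},{"grip":0,"x":-0.0015,"y":0,"z":0,"yaw":0},{"grip":0,"x":-0.002,"y":0,"z":0,"yaw":0},{"grip":0,"x":-0.0025,"y":0,"z":0,"yaw":0}]'
```

```text
time_s: 10.87
ee_pos: [482.3, 90.6, 80.0]
ee_rot: [-180.0, -0.1, 176.5]
force: [-5.1, -0.5, -0.1]
gripper_width: 0.1
gripper_force: 2.7
```

```bash
python3 -m crank '[{"grip":0,"x":-0.0004,"y":0,"z":0,"yaw":0},{"grip":0,"x":-0.0008,"y":0,"z":0,"yaw":0},{"grip":0,"x":-0.0012,"y":0,"z":0,"yaw":0},{"grip":0,"x":-0.0016,"y":0,"z":0,"yaw":0},{"grip":0,"x":-0.002,"y":0,"z":0,"yaw":0}]'
```

```text
time_s: 11.28
ee_pos: [484.3, 90.5, 80.0]
ee_rot: [-180.0, -0.1, 176.5]
force: [-5.4, 0.7, 1.6]
gripper_width: 0.5
gripper_force: 2.7
```

```bash
python3 -m crank '[{"grip":0,"x":-0.0004,"y":0,"z":0,"yaw":0},{"grip":0,"x":-0.0008,"y":0,"z":0,"yaw":0},{"grip":0,"x":-0.0012,"y":0,"z":0,"yaw":0},{"grip":0,"x":-0.0016,"y":0,"z":0,"yaw":0},{"grip":0,"x":-0.002,"y":0,"z":0,"yaw":0}]'
```

```text
time_s: 11.7
ee_pos: [486.4, 90.4, 80.0]
ee_rot: [-180.0, -0.1, 176.5]
force: [-5.7, -0.7, -0.0]
gripper_width: 0.8
gripper_force: 2.7
```

```bash
python3 -m crank '[{"grip":0,"x":-0.0004,"y":0,"z":0,"yaw":0},{"grip":0,"x":-0.0008,"y":0,"z":0,"yaw":0},{"grip":0,"x":-0.0012,"y":0,"z":0,"yaw":0},{"grip":0,"x":-0.0016,"y":0,"z":0,"yaw":0},{"grip":0,"x":-0.002,"y":0,"z":0,"yaw":0}]'
python3 - <<'E'
from h import *
f=grab_frame("top"); np.save("top8.npy",f)
for z,l,a,k in ((96,"castStop",(2,'c',(201,208),(236,244)),dict(slope=-.05,sign=-1)),(96,"castFar",(2,'r',(208,238),(192,199)),dict(slope=.05,sign=1)),(96,"castFree",(2,'c',(197,204),(190,198)),dict(sign=1))):
    e,n=edge(f,*a,**k); print(l,np.round(e,1).tolist(),[ray("top",p,z)[:2].round(1) for p in e],n)
E
```

```text
time_s: 12.12
ee_pos: [487.6, 90.3, 80.0]
ee_rot: [-180.0, -0.2, 176.5]
force: [-8.6, 1.0, 3.8]
gripper_width: 0.6
gripper_force: 4.0
castStop [[241.1, 201.0], [241.9, 208.0]] [array([564.9,  33.5]), array([545.8,  30.8])] 0.875
castFar [[208.0, 191.8], [238.0, 193.9]] [array([589.1, 124.2]), array([584.4,  42.3])] 0.6129032258064516
castFree [[195.1, 197.0], [195.6, 204.0]] [array([574.5, 159. ]), array([555.3, 156.8])] 0.625
```

```bash
python3 -m crank '[{"grip":0,"x":-0.0004,"y":0,"z":0,"yaw":0},{"grip":0,"x":-0.0008,"y":0,"z":0,"yaw":0},{"grip":0,"x":-0.0012,"y":0,"z":0,"yaw":0},{"grip":0,"x":-0.0016,"y":0,"z":0,"yaw":0},{"grip":0,"x":-0.002,"y":0,"z":0,"yaw":0}]'
```

```text
time_s: 12.58
ee_pos: [487.7, 90.3, 80.0]
ee_rot: [-180.0, -0.4, 176.5]
force: [-12.0, 1.9, 7.4]
gripper_width: 0.4
gripper_force: 6.3
```

```bash
python3 -m crank '[{"grip":0,"x":-0.0008,"y":0,"z":0,"yaw":0},{"grip":0,"x":-0.0016,"y":0,"z":0,"yaw":0},{"grip":0,"x":-0.0024,"y":0,"z":0,"yaw":0},{"grip":0,"x":-0.003,"y":0,"z":0,"yaw":0},{"grip":0,"x":-0.003,"y":0,"z":0,"yaw":0}]'; python3 -m crank '[{"grip":0,"x":0.004,"y":0,"z":0,"yaw":0},{"grip":0,"x":0.012,"y":0,"z":0,"yaw":0},{"grip":0,"x":0.025,"y":0,"z":0,"yaw":0},{"grip":0,"x":0.025,"y":0,"z":-0.035,"yaw":0},{"grip":0,"x":0.025,"y":0,"z":-0.07,"yaw":0}]'; python3 -m crank '[{"grip":0,"x":0,"y":0.04,"z":0,"yaw":0},{"grip":0,"x":0,"y":0.08,"z":0,"yaw":0},{"grip":0,"x":0,"y":0.12,"z":0,"yaw":0},{"grip":0,"x":0,"y":0.15,"z":0,"yaw":0},{"grip":0,"x":0,"y":0.15,"z":0,"yaw":0}]'
python3 - <<'E'
from h import *
f=grab_frame("top"); np.save("top9.npy",f); crop(f,"pics/t9.png",185,260,175,235,10)
for z,l,a,k in ((96,"castStop",(2,'c',(200,207),(236,244)),dict(slope=-.05,sign=-1)),(96,"castFree",(2,'c',(195,202),(190,200)),dict(sign=1)),(90,"slideBack",(0,'r',(203,236),(215,228)),dict(slope=.06))):
    e,n=edge(f,*a,**k); print(l,np.round(e,1).tolist(),[ray("top",p,z)[:2].round(1) for p in e],n)
E
```

```text
time_s: 13.0
ee_pos: [487.7, 90.3, 80.1]
ee_rot: [-180.0, -0.8, 176.5]
force: [-17.9, 2.4, 12.2]
gripper_width: 0.8
gripper_force: 9.5
time_s: 13.42
ee_pos: [468.8, 91.5, 150.0]
ee_rot: [-180.0, -0.0, 176.5]
force: [1.8, 0.7, 0.1]
gripper_width: 0.1
gripper_force: 0.0
time_s: 13.83
ee_pos: [480.9, 247.0, 151.1]
ee_rot: [179.7, 0.4, 176.7]
force: [0.6, -0.3, -0.6]
gripper_width: 0.5
gripper_force: 0.0
castStop [[242.1, 200.0], [241.8, 207.0]] [array([567.6,  30.9]), array([548.5,  31.3])] 0.625
castFree [[195.5, 195.0], [194.3, 202.0]] [array([580. , 158.1]), array([560.7, 160.7])] 1.0
slideBack [[203.0, 223.3], [236.0, 226.1]] [array([503.5, 135.9]), array([497.1,  46.3])] 0.7352941176470589
```

View pics/t9.png

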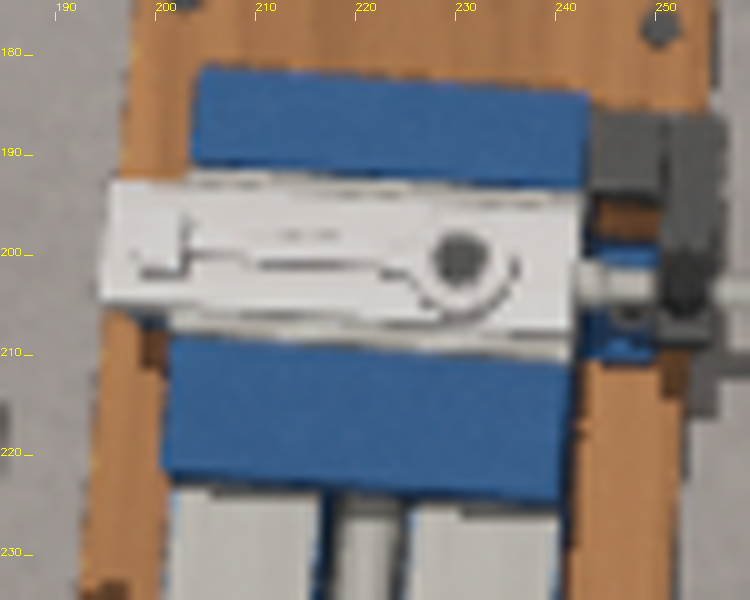

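The casting is flush between both jaws: the far edge follows the fixed jaw, the jaw plate is against its near side at row 208, and its end is at the rod at (242,202). I nudge the free end gently once more to make sure the end is on the stop.

```bash
python3 -m crank '[{"grip":0,"x":-0.04,"y":-0.01,"z":0,"yaw":0},{"grip":0,"x":-0.08,"y":-0.03,"z":0,"yaw":0},{"grip":0,"x":-0.094,"y":-0.04,"z":0,"yaw":0},{"grip":0,"x":-0.094,"y":-0.04,"z":0,"yaw":0},{"grip":0,"x":-0.094,"y":-0.04,"z":0,"yaw":0}]'
```

```text
time_s: 14.3
ee_pos: [570.7, 194.0, 150.0]
ee_rot: [180.0, 0.1, 176.4]
force: [0.2, -0.3, -0.5]
gripper_width: 0.3
gripper_force: 0.0
```

```bash
python3 -m crank '[{"grip":0,"x":-0.001,"y":0,"z":0.03,"yaw":0},{"grip":0,"x":-0.001,"y":0,"z":0.06,"yaw":0},{"grip":0,"x":-0.001,"y":0,"z":0.07,"yaw":0},{"grip":0,"x":-0.001,"y":-0.003,"z":0.07,"yaw":0},{"grip":0,"x":-0.001,"y":-0.006,"z":0.07,"yaw":0}]'; python3 -m crank '[{"grip":0,"x":0,"y":-0.003,"z":0,"yaw":0},{"grip":0,"x":0,"y":-0.006,"z":0,"yaw":0},{"grip":0,"x":0,"y":-0.009,"z":0,"yaw":0},{"grip":0,"x":0,"y":-0.011,"z":0,"yaw":0},{"grip":0,"x":0,"y":-0.013,"z":0,"yaw":0}]'; python3 -m crank '[{"grip":0,"x":0,"y":-0.0005,"z":0,"yaw":0},{"grip":0,"x":0,"y":-0.001,"z":0,"yaw":0},{"grip":0,"x":0,"y":-0.0015,"z":0,"yaw":0},{"grip":0,"x":0,"y":-0.002,"z":0,"yaw":0},{"grip":0,"x":0,"y":-0.0025,"z":0,"yaw":0}]'
```

```text
time_s: 14.72
ee_pos: [570.0, 189.6, 80.4]
ee_rot: [180.0, 0.0, 176.6]
force: [0.6, 0.1, 1.2]
gripper_width: 0.6
gripper_force: 0.0
time_s: 15.13
ee_pos: [569.9, 176.3, 80.6]
ee_rot: [180.0, 0.1, 176.5]
force: [-0.3, -1.1, -0.3]
gripper_width: 0.9
gripper_force: 0.0
time_s: 15.55
ee_pos: [569.4, 174.0, 79.9]
ee_rot: [180.0, -0.0, 176.5]
force: [0.3, 1.1, 0.3]
gripper_width: 0.1
gripper_force: 0.0
```

```bash
python3 -m crank '[{"grip":0,"x":0,"y":-0.0005,"z":0,"yaw":0},{"grip":0,"x":0,"y":-0.001,"z":0,"yaw":0},{"grip":0,"x":0,"y":-0.0015,"z":0,"yaw":0},{"grip":0,"x":0,"y":-0.002,"z":0,"yaw":0},{"grip":0,"x":0,"y":-0.0025,"z":0,"yaw":0}]'; python3 -m crank '[{"grip":0,"x":0,"y":-0.0004,"z":0,"yaw":0},{"grip":0,"x":0,"y":-0.0008,"z":0,"yaw":0},{"grip":0,"x":0,"y":-0.0012,"z":0,"yaw":0},{"grip":0,"x":0,"y":-0.0016,"z":0,"yaw":0},{"grip":0,"x":0,"y":-0.002,"z":0,"yaw":0}]'
```

```text
time_s: 15.97
ee_pos: [569.2, 171.5, 79.9]
ee_rot: [180.0, -0.0, 176.5]
force: [-0.1, 0.5, 0.6]
gripper_width: 0.5
gripper_force: 0.0
time_s: 16.38
ee_pos: [569.2, 171.2, 80.0]
ee_rot: [179.8, 0.0, 176.5]
force: [-0.4, 8.1, -0.5]
gripper_width: 0.4
gripper_force: 3.8
```

```bash
python3 -m crank '[{"grip":0,"x":0,"y":-0.0005,"z":0,"yaw":0},{"grip":0,"x":0,"y":-0.001,"z":0,"yaw":0},{"grip":0,"x":0,"y":-0.0015,"z":0,"yaw":0},{"grip":0,"x":0,"y":-0.002,"z":0,"yaw":0},{"grip":0,"x":0,"y":-0.002,"z":0,"yaw":0}]'
```

```text
time_s: 16.8
ee_pos: [569.3, 171.1, 80.2]
ee_rot: [179.6, 0.0, 176.4]
force: [-0.0, 12.1, -0.7]
gripper_width: 0.3
gripper_force: 6.2
```

Contact came at the same vise y as before (85.4 against 85.5 mm), so the end is on the stop. I retreat and take a final look.

```bash
python3 -m crank '[{"grip":0,"x":0,"y":0.008,"z":0,"yaw":0},{"grip":0,"x":0,"y":0.03,"z":0,"yaw":0},{"grip":0,"x":0,"y":0.05,"z":-0.03,"yaw":0},{"grip":0,"x":0,"y":0.08,"z":-0.06,"yaw":0},{"grip":0,"x":0,"y":0.11,"z":-0.09,"yaw":0}]';  python3 -m crank '[{"grip":0,"x":0,"y":0.01,"z":0,"yaw":0},{"grip":0,"x":0,"y":0.01,"z":0,"yaw":0},{"grip":0,"x":0,"y":0.01,"z":0,"yaw":0},{"grip":0,"x":0,"y":0.01,"z":0,"yaw":0},{"grip":0,"x":0,"y":0.01,"z":0,"yaw":0}]'
python3 - <<'E'
from h import *
f=grab_frame("top"); cv2.imwrite("pics/tA.png",cv2.resize(f[150:270,100:260,::-1],(800,600),interpolation=cv2.INTER_CUBIC))
E
```

```text
time_s: 17.22
ee_pos: [575.4, 276.2, 169.6]
ee_rot: [-179.9, -0.1, 176.5]
force: [1.0, -0.5, 0.0]
gripper_width: 0.5
gripper_force: 0.0
time_s: 17.63
ee_pos: [575.5, 284.5, 167.3]
ee_rot: [-179.9, -0.2, 176.5]
force: [0.1, -0.5, 1.0]
gripper_width: 0.8
gripper_force: 0.0
```

View pics/tA.png

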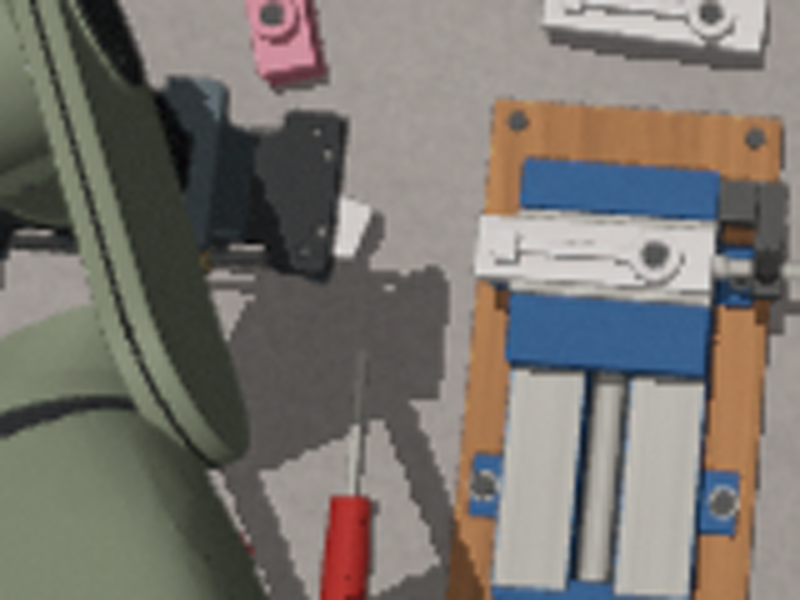

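The casting sits flush between the jaws at (597,255) with its end on the rod at (715,265). The gripper is clear of everything and the spares and scraper in view have not moved.

```bash
python3 -c "
from workcell import *
print(job_done())"
```

```text
the job is handed in; nothing more can be done
None
```

The casting is flush between both jaws with its end on the work stop, nothing else was touched, and the job was handed in at about 18 s (limit 51 s).

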